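# Move tested circuit cards from the bench rack to the wash carrier

## Robot

A 6-joint arm with a two-finger parallel gripper is mounted at the origin on the work surface. World frame = base frame: x ahead of the robot, y to its left, z up, the work surface at z = 0. Lengths are in m, angles in degrees, forces in N, time in s.
With the tool pointing down it reaches from about 0.325 to 0.9 m from the base axis. Payload 3.5 kg.
Tool frame: the origin (TCP) lies at the very end of the fingers, on their centre line; the grasp point (between the pads) lies 19 mm behind it (r.grasp_offset is the distance from the TCP to the grasp point, in m); z points along the fingers, y is the line along which they close (so a half turn about z gives the same grasp; the last joint's range is limited). The gripper opens to 85 mm and grips with 20 to 120 N. Pads are 22 mm wide; open, the fingers measure 114 mm over their backs; the gripper's body (76 mm by 85 mm) begins 54 mm behind the grasp point. The pads swing forward as they close: fully open they stand 13 mm farther back than shut.
Start: joints at [-74.106, 15.837, -1.513, 72.651, 0, 84.076], TCP at [0.232, -0.58, 0.231] pointing down, gripper open.
Joint ranges: [-178.77, 178.77], [-48.84, 107.48], [-61.69, 71.31], [-111.58, 123.2], [-90, 87.43], [-180, 180]. Speed limits (degrees/s): [147.25, 147.25, 180, 180, 180, 180].

## Interface

Orientations are given as a 3x3 rotation matrix whose columns are the frame's x, y, z axes.
In Python, from bench import r gives the robot as it stands.
- The arm moves only by the shell command python3 -m pendant 'ROWS'. ROWS is JSON, one flat list of numbers, 7 for each row, row after row: the closure, from 0 (fully open) to 1 (shut), then the shift along the tool's x, y, z scaled (see below), then the turn, a rotation vector about the tool's x, y, z scaled (see below). In form: [fingers, x, y, z, ax, ay, az, fingers, x, y, z, ax, ay, az, ...]. A call has 1 to 12 rows; each row is the pose to reach, as a shift and turn from the pose commanded when the call began, along the tool's axes at that moment; what a row does not reach only later rows make up. The controller multiplies each number of a shift by 0.25 m and each number of a turn by 2 rad. A row lasts 1/10 s, in which the tool goes at most 50 mm and 8.59 degrees, less where a joint would pass 70% of its speed; a pose out of reach is approached as far as the arm can. A call with a number of a shift or a turn outside -1 to 1 is refused whole. A call with a gripper value outside its range is refused whole. The fingers move at their own pace and stop on an object; the grip force is fixed at half the most. Time passes only in rows, so rows that repeat a pose let the fingers close. It gives the time, the measured TCP pose, the force, the opening and the grip force at its end, in the units of the state.
- r.read_state(): the state, without advancing time (a new reading comes with each control period).
- r.snapshot(name): name is "scene" or "side" or "wrist"; returns a dict with "image" (420x560x3 uint8, blue, green, red), "intrinsics" (3x3 intrinsics, pixels), "extrinsics" (4x4, takes a point from camera to world coordinates). Camera axes: x right, y up, looking along -z (the intrinsics and any distortion apply to the point x, -y, -z); pixel columns grow to the right and rows downward; lengths in m; the calibration is good to about 2 mm. The wrist camera is an equidistant fisheye: a pixel r from the principal point sees the ray r / f radians off the axis. A picture is of the moment at which its call begins. There is no depth.
- r.close_job(): hands the job in; it is judged then, once.
The state is a dict: "time_s": time; "qpos": joint angles; "joint_vel": joint speeds; "tau": joint torques, N m; "tcp_pos": TCP position; "tcp_rot": TCP orientation; "ft_force": force on the tool from outside, world axes, zero at the start; "ft_torque": the same for the moment, N m; "gripper_width": finger opening in m; "finger_force": force on a finger pad.
Only numpy, scipy, OpenCV 4.12 (cv2) and the standard library are available. Lean on these libraries where they do the work, as an engineer would, in place of code of your own. Each camera call takes 0.05 s, during which the arm holds its last target. There are 200 camera calls.

## Task

First slide the empty blue carrier square and flush into the corner of the yellow fence, touching both bars, before any card is taken out. Then slide every circuit card with a white terminal strip upward out of the black rack and stand it fully down in a slot of the carrier, any slots you like, and leave the carrier square and flush in its corner. Leave the failed card, the one with the red strip, standing in its rack slot, and do not disturb the flux bottle, solder reel or screwdriver.

Things in the scene. Friction and masses are not known exactly. Their poses are not given: they have to be found in the camera images.
- rack: Black slotted rack fixed to the bench, 124 (x) by 245 (y) mm, walls 50 high. Origin: centre of underside, z up. Six slots along its x at y = -100, -60, -20, 20, 60, 100 mm, each 6 mm wide, floor 8 mm above the bench, each for one card on edge (card top then at 83 mm). Only the outer 12 mm of the slots at either end are grooved; the middle is open.
- carrier: Loose carrier, blue floor and sides, aluminium end walls: 124 (x) by 205 (y) mm, walls 50 high, 0.6 kg. Origin: centre of underside, z up. Five slots along its x at y = -80, -40, 0, 40, 80 mm, as in the rack but 8 mm wide with white flared mouths (19 mm wide, 51 mm up); floor 8 mm up; 108 mm between end walls. Flat outer faces to push; slides at 5 to 15 N. Starts empty, askew.
- fence: Yellow L-shaped stop fixed to the bench, bars 20 mm wide, 30 high. Origin: inner corner at bench height. One bar runs along its +y for 210 mm, inner face at x = 0; the other along its -x for 170 mm, inner face at y = 0. The flush carrier's origin is at x = -62, y = +102.5 mm in this frame, its x axis parallel to the fence's x (it starts within 20 degrees of that).
- card_a: Good card, absent in some runs: green circuit board on edge, 100 mm wide (x), 4 thick (y), 75 tall in all, about 70 g. Along its top runs a white terminal strip 76 mm long (x), 10 thick (y), from 61 to 75 mm above the lower edge: grip it there. Origin: middle of the lower edge; z up the card. Starts upright in one of the rack slots, in random order.
- card_b: Good card, absent in some runs: green circuit board on edge, 100 mm wide (x), 4 thick (y), 75 tall in all, about 70 g. Along its top runs a white terminal strip 76 mm long (x), 10 thick (y), from 61 to 75 mm above the lower edge: grip it there. Origin: middle of the lower edge; z up the card. Starts upright in one of the rack slots, in random order.
- card_c: Good card, absent in some runs: green circuit board on edge, 100 mm wide (x), 4 thick (y), 75 tall in all, about 70 g. Along its top runs a white terminal strip 76 mm long (x), 10 thick (y), from 61 to 75 mm above the lower edge: grip it there. Origin: middle of the lower edge; z up the card. Starts upright in one of the rack slots, in random order.
- card_d: Good card, absent in some runs: green circuit board on edge, 100 mm wide (x), 4 thick (y), 75 tall in all, about 70 g. Along its top runs a white terminal strip 76 mm long (x), 10 thick (y), from 61 to 75 mm above the lower edge: grip it there. Origin: middle of the lower edge; z up the card. Starts upright in one of the rack slots, in random order.
- card_e: Good card, absent in some runs: green circuit board on edge, 100 mm wide (x), 4 thick (y), 75 tall in all, about 70 g. Along its top runs a white terminal strip 76 mm long (x), 10 thick (y), from 61 to 75 mm above the lower edge: grip it there. Origin: middle of the lower edge; z up the card. Starts upright in one of the rack slots, in random order.
- card_failed: The failed card, always present: like the others but with a red strip; stays in the rack. Green circuit board 100 mm wide (x), 4 mm thick (y), 75 mm tall, strip 10 mm thick; origin: middle of its lower edge.
- flux_bottle: Bystander: clear bottle with a red cap, 44 mm across, 95 mm tall, standing beyond the work. Origin: centre of its underside.
- solder_reel: Bystander: orange reel, 56 mm across, 40 mm tall, standing beyond the work. Origin: centre of its underside.
- screwdriver: Bystander: screwdriver with a yellow handle, 160 mm long, lying between carrier and rack. Origin about its middle.
Things that resemble listed ones, but are neither listed nor needed, are in the scene too. Leave any orange look-alike of the card_e alone.

How it is judged (in metres and radians):
On the way, in this order (a step that is already met when the one before it is completed fails the run):
1. the carrier stands square and flush in the fence corner while every card is still in the rack (x of carrier in the frame of fence between -0.066 and -0.058 m and y of carrier in the frame of fence between 0.0985 and 0.1065 m and angle between the x axis of carrier and the x axis of fence, either way round below 0.035 rad and angle between carrier's own z axis and vertical below 0.05 rad and z of each of card_a, card_b, card_c, card_d, card_e in the frame of rack below 0.02 m), for 0.2 s.
2. every good card stands fully down in a slot of the carrier (z of card_a in the frame of carrier between 0.004 and 0.0125 m and x of card_a in the frame of carrier between -0.008 and 0.008 m and y of card_a in the frame of carrier between -0.088 and 0.088 m and angle between each of card_a, card_b, card_c, card_d, card_e's own z axis and vertical below 0.16 rad and z of card_b in the frame of carrier between 0.004 and 0.0125 m and x of card_b in the frame of carrier between -0.008 and 0.008 m and y of card_b in the frame of carrier between -0.088 and 0.088 m and z of card_c in the frame of carrier between 0.004 and 0.0125 m and x of card_c in the frame of carrier between -0.008 and 0.008 m and y of card_c in the frame of carrier between -0.088 and 0.088 m and z of card_d in the frame of carrier between 0.004 and 0.0125 m and x of card_d in the frame of carrier between -0.008 and 0.008 m and y of card_d in the frame of carrier between -0.088 and 0.088 m and z of card_e in the frame of carrier between 0.004 and 0.0125 m and x of card_e in the frame of carrier between -0.008 and 0.008 m and y of card_e in the frame of carrier between -0.088 and 0.088 m), for 0.2 s.
At the end, for the whole second after the job is handed in: Carrier within 4 mm of both fence bars and square within 2 degrees; every good card present stands in a carrier slot, lower edge 4 to 12.5 mm over the carrier's underside, within 9 degrees of vertical; the failed card still stands in the rack; all at rest (all of step 2 and x of carrier in the frame of fence between -0.066 and -0.058 m and y of carrier in the frame of fence between 0.0985 and 0.1065 m and angle between the x axis of carrier and the x axis of fence, either way round below 0.035 rad and angle between carrier's own z axis and vertical below 0.05 rad and z of card_failed in the frame of rack between 0.004 and 0.0125 m and x of card_failed in the frame of rack between -0.008 and 0.008 m and y of card_failed in the frame of rack between -0.108 and 0.108 m and angle between card_failed's own z axis and vertical below 0.16 rad and linear speed of each of carrier, card_a, card_b, card_c, card_d, card_e below 0.01 m/s); the robot touches nothing.
It fails at once if the failed card is pulled out or shifted by more than 20 mm (distance of card_failed from where it was at the start of the episode above 0.02 m).
It fails at once if the carrier is tipped over (angle between carrier's own z axis and vertical above 0.5 rad).
It fails at once if the flux bottle is moved by more than 30 mm (distance of flux_bottle from where it was at the start of the episode above 0.03 m).
It fails at once if the solder reel is moved by more than 30 mm (distance of solder_reel from where it was at the start of the episode above 0.03 m).
It fails at once if the screwdriver is moved by more than 30 mm (distance of screwdriver from where it was at the start of the episode above 0.03 m).
Of card_a, card_b, card_c, card_d, card_e only 3 to 5 are there at a start; the rules pass over those that are not, and their reading is None.
At some moment in a run one of carrier may be knocked a few centimetres aside while the robot is not near it.
It also fails if it takes over 210 s, if anything falls off the work surface, if the arm or the gripper's body presses on something with over 40 N, if the wrist force passes 120 N, or if a joint passes its speed limit or range.

## Working session

There is one attempt and no reset: what is moved stays moved. The work goes in short steps, Python scripts to look and compute and a shell command to move; the robot and the scene stay as the last step left them, time stands still between calls to the robot, and variables do not carry over. Pictures are saved under pics/ and viewed, at most 15 in all, crops included, and the job is handed in when it is done.

```bash
ls; mkdir -p pics; python3 - <<'E'
from bench import r
import cv2,numpy as np
for n in("scene","side"):
    s=r.snapshot(n); cv2.imwrite(f"pics/{n}0.png",cv2.resize(s["image"],(800,600),interpolation=cv2.INTER_CUBIC))
    print(n,s["intrinsics"].tolist(),np.round(s["extrinsics"],4).tolist())
st=r.read_state();print(st["time_s"],st["tcp_pos"],np.round(st["tcp_rot"],4).tolist(),r.grasp_offset,st["ft_force"])
E
```

```text
pics
scene [[508.53141200845766, 0.0, 274.2545287349953], [0.0, 508.53141200845766, 207.49679773557747], [0.0, 0.0, 1.0]] [[-0.5425, -0.6659, 0.5121, 1.2128], [0.84, -0.4263, 0.3356, 0.472], [-0.0051, 0.6122, 0.7907, 1.1531], [0.0, 0.0, 0.0, 1.0]]
side [[423.53701537871007, 0.0, 277.1877325195526], [0.0, 423.53701537871007, 213.2142223847194], [0.0, 0.0, 1.0]] [[-0.8806, 0.2838, -0.3795, 0.1588], [-0.4738, -0.5123, 0.7163, 0.6681], [0.0088, 0.8106, 0.5856, 0.6081], [0.0, 0.0, 0.0, 1.0]]
0.1 [ 0.23208178 -0.57954412  0.2302531 ] [[0.9284, 0.3716, -0.0005], [0.3716, -0.9284, 0.002], [0.0002, -0.002, -1.0]] 0.0187 [0.93342127 0.07819092 0.10915806]
```

View pics/scene0.png

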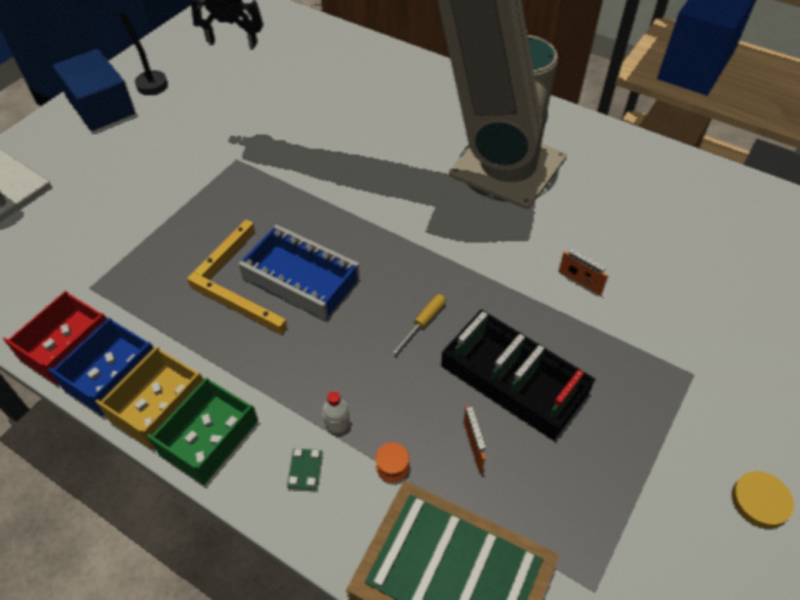

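View pics/side0.png

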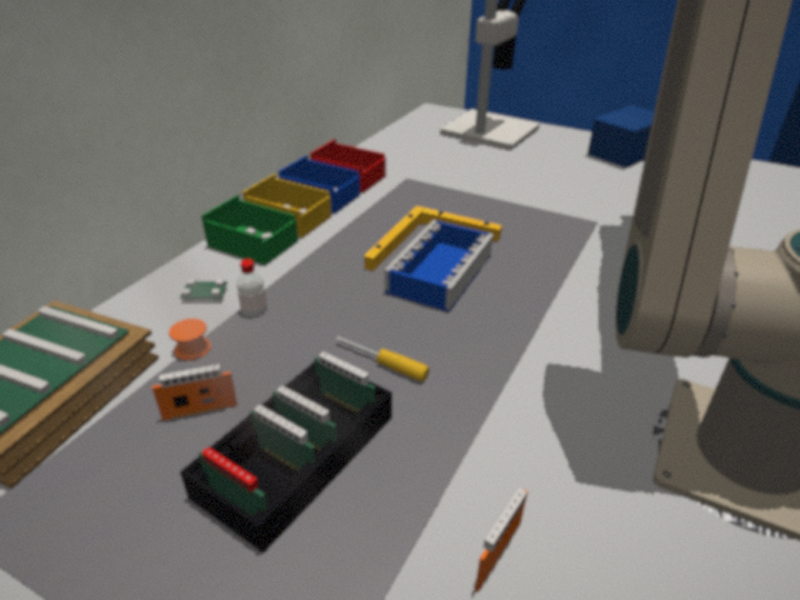

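```bash
cat > h.py <<'E'
from bench import r
import cv2,numpy as np
def crop(n,x,y,w,h,k,out):
    im=r.snapshot(n)["image"][y:y+h,x:x+w]
    im=cv2.resize(im,None,fx=k,fy=k,interpolation=cv2.INTER_CUBIC)
    for i in range(0,w,10): cv2.putText(im,str(x+i),(i*k,9),0,.32,(255,255,0),1);cv2.line(im,(i*k,10),(i*k,14),(255,255,0),1)
    for i in range(10,h,10): cv2.putText(im,str(y+i),(0,i*k+4),0,.32,(255,255,0),1);cv2.line(im,(22,i*k),(28,i*k),(255,255,0),1)
    cv2.imwrite(out,im)
_c={}
def ray(n,u,v):
    if n not in _c:_c[n]=r.snapshot(n)
    s=_c[n];K=s["intrinsics"];E=s["extrinsics"]
    a,b=(u-K[0,2])/K[0,0],(v-K[1,2])/K[0,0]
    if n=="wrist":
        t=np.hypot(a,b);k=np.tan(t)/t if t>1e-9 else 1;a*=k;b*=k
    return E[:3,3],E[:3,:3]@np.array([a,-b,-1])
def atz(n,u,v,z):
    o,d=ray(n,u,v);return o+d*(z-o[2])/d[2]
def tri(*obs):
    A=np.zeros((3,3));q=np.zeros(3)
    for n,u,v in obs:
        o,d=ray(n,u,v);d=d/np.linalg.norm(d);P=np.eye(3)-np.outer(d,d);A+=P;q+=P@o
    return np.linalg.solve(A,q)
E
python3 - <<'E'
from h import *
crop("scene",119,140,147,105,5,"pics/a.png")
crop("scene",301,210,126,105,5,"pics/b.png")
crop("side",245,133,119,91,6,"pics/c.png")
crop("side",119,238,168,150,4,"pics/d.png")
E
```

```text
(no output)
```

View pics/a.png

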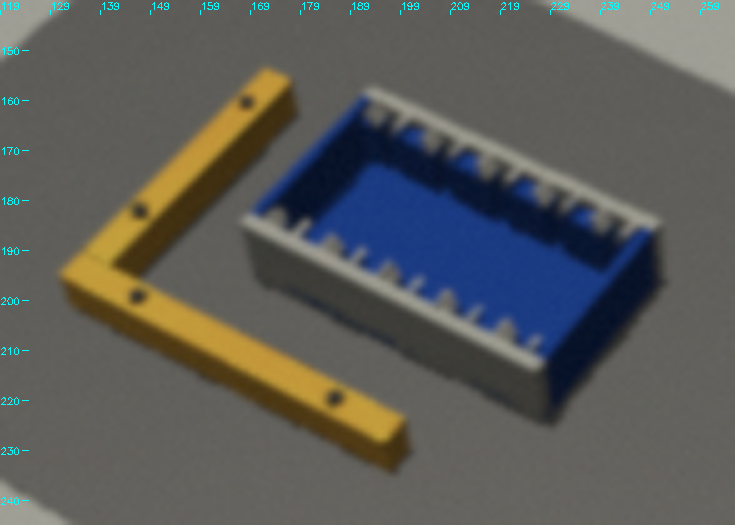

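View pics/b.png

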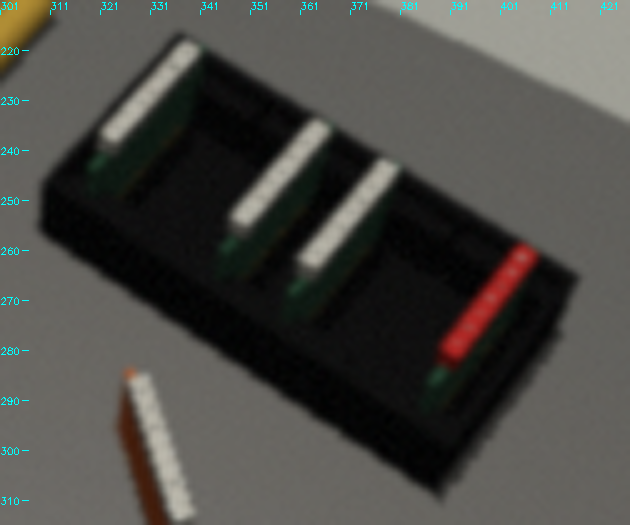

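View pics/c.png

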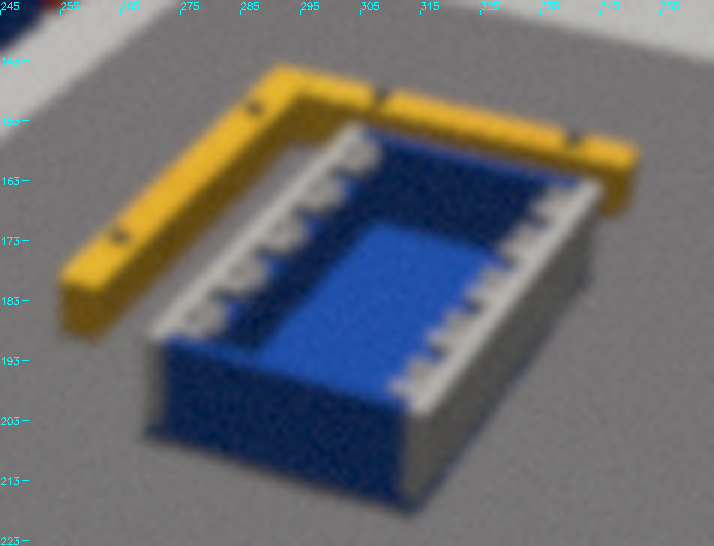

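View pics/d.png

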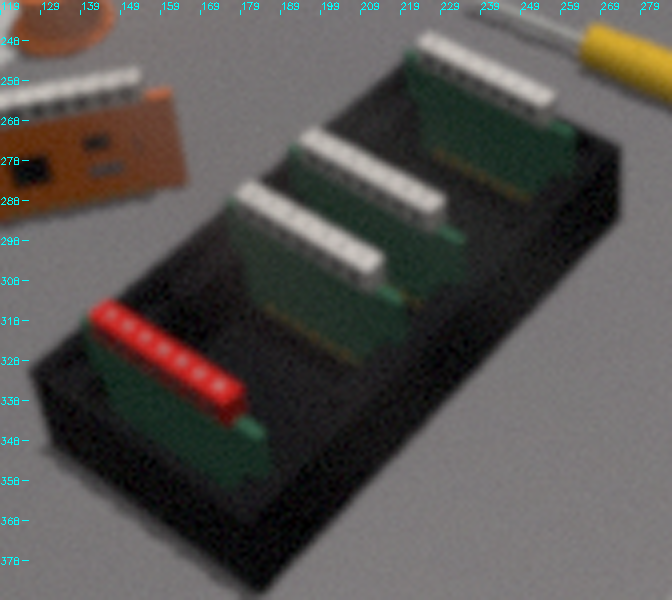

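```bash
python3 - <<'E'
from h import *
np.set_printoptions(precision=4,suppress=True)
S=lambda *l:[atz("scene",*p,l[0]) for p in l[1:]]
print("car scene",*S(.05,(192.4,157.6),(251,184),(227.4,213.6),(167.6,184)))
print("car side",*[atz("side",*p,.05) for p in((304.2,153.8),(345,163.8),(315,201.3),(270.8,188.8))])
for a,b in(((192.4,157.6),(345,163.8)),((251,184),(315,201.3)),((227.4,213.6),(270.8,188.8)),((167.6,184),(304.2,153.8))): print("car tri",tri(("scene",*a),("side",*b)))
print("fence:outer,innercorner,Ain,Aout,Bin,Bout")
for a,b in(((131.4,194.6),(292.2,143.8)),((141.6,192.6),(295.3,148.5)),((200,223.4),(261.7,181.3)),((196,228.6),(255.3,179.7)),((177.4,156),(350,161)),((172.4,153.6),(351.2,158))):
    print(tri(("scene",*a),("side",*b)),atz("scene",*a,.03),atz("side",*b,.03))
print("cards")
for a,b in(((340,219),(256,263)),((323,237),(226,248)),((365.4,235),(228.5,288)),((348.6,253.4),(197,271.8)),((379,242.6),(213.5,302.5)),((362.4,262.4),(180.3,285)),((406.4,260),(178.5,335)),((391.4,281),(144,315.5))):
    print(tri(("scene",*a),("side",*b)),atz("scene",*a,.083),atz("side",*b,.083))
print("rack",*S(.05,(337,217),(416.6,265),(309.4,247)))
E
```

```text
car scene [ 0.4719 -0.3029  0.05  ] [ 0.4629 -0.0978  0.05  ] [ 0.5846 -0.0921  0.05  ] [ 0.591 -0.298  0.05 ]
car side [ 0.5888 -0.3011  0.05  ] [ 0.4684 -0.3031  0.05  ] [ 0.4655 -0.0996  0.05  ] [ 0.5825 -0.0968  0.05  ]
car tri [ 0.4697 -0.3053  0.0479]
car tri [ 0.4644 -0.0967  0.0521]
car tri [ 0.5828 -0.0944  0.0495]
car tri [ 0.5894 -0.3001  0.0492]
fence:outer,innercorner,Ain,Aout,Bin,Bout
[ 0.6643 -0.3759  0.0286] [ 0.6661 -0.3733  0.03  ] [ 0.6633 -0.376   0.03  ]
[ 0.6433 -0.356   0.0278] [ 0.6448 -0.3538  0.03  ] [ 0.6415 -0.353   0.03  ]
[ 0.6386 -0.1481  0.0267] [ 0.6408 -0.1456  0.03  ] [ 0.6359 -0.1444  0.03  ]
[ 0.6577 -0.1471  0.0261] [ 0.6604 -0.144   0.03  ] [ 0.6545 -0.1432  0.03  ]
[ 0.4747 -0.363   0.027 ] [ 0.4778 -0.3595  0.03  ] [ 0.473 -0.36   0.03 ]
[ 0.477  -0.3802  0.0286] [ 0.4782 -0.3788  0.03  ] [ 0.4762 -0.3784  0.03  ]
cards
[0.459  0.1827 0.084 ] [0.459  0.1832 0.083 ] [0.4595 0.1807 0.083 ]
[0.5313 0.1727 0.0822] [0.5325 0.1739 0.083 ] [0.5307 0.1721 0.083 ]
[0.4682 0.2602 0.0842] [0.4688 0.2619 0.083 ] [0.4687 0.2569 0.083 ]
[0.5402 0.2509 0.082 ] [0.5412 0.2517 0.083 ] [0.5394 0.2508 0.083 ]
[0.4712 0.2996 0.0849] [0.4713 0.3012 0.083 ] [0.4721 0.2959 0.083 ]
[0.5452 0.2914 0.0824] [0.5462 0.2924 0.083 ] [0.5447 0.2907 0.083 ]
[0.4806 0.3779 0.0837] [0.4816 0.3803 0.083 ] [0.4807 0.3747 0.083 ]
[0.5536 0.3723 0.0817] [0.5553 0.3742 0.083 ] [0.5525 0.371  0.083 ]
rack [0.4341 0.1643 0.05  ] [0.4588 0.4051 0.05  ] [0.5578 0.1505 0.05  ]
```

```bash
cat > go.py <<'E'
import sys
from h import *
from scipy.spatial.transform import Rotation as R
def go(x,y,z,yaw,label=""):
    st=r.read_state();M=np.array(st["tcp_rot"]);p=np.array(st["tcp_pos"]);c,s=np.cos(np.radians(yaw)),np.sin(np.radians(yaw))
    T=np.array([[c,s,0],[s,-c,0],[0,0,-1]])
    print(label,np.round(M.T@(np.array([x,y,z])-p)/.25,3),np.round(R.from_matrix(M.T@T).as_rotvec()/2,3))
if __name__=="__main__":
    st=r.read_state();print(st["time_s"],np.round(st["tcp_pos"],4),"yaw",np.round(np.degrees(np.arctan2(st["tcp_rot"][1][0],st["tcp_rot"][0][0])),2),np.round(st["ft_force"],1),st["gripper_width"])
    for a in sys.argv[1:]: go(*map(float,a.split(",")),a)
E
python3 go.py 0.43,-0.38,0.2,1.6 0.43,-0.2,0.12,1.6 0.43,-0.2,0.02,1.6; python3 -c "
from h import *
s=r.snapshot('wrist');cv2.imwrite('pics/w0.png',s['image']);print(s['intrinsics'],s['extrinsics'])"
```

```text
0.4 [ 0.2322 -0.5801  0.2311] yaw 21.82 [ 0.6 -0.2 -0.2] 0.08484770764760007
0.43,-0.38,0.2,1.6 [ 1.032 -0.449  0.125] [-0.    -0.     0.176]
0.43,-0.2,0.12,1.6 [ 1.299 -1.117  0.445] [-0.    -0.     0.176]
0.43,-0.2,0.02,1.6 [ 1.299 -1.117  0.845] [-0.    -0.     0.176]
[[325.1922621    0.         279.78153119]
 [  0.         325.1922621  208.37378467]
 [  0.           0.           1.        ]] [[ 3.71487551e-01  8.77390090e-01  3.03617572e-01  3.11211476e-01]
 [-9.28437890e-01  3.51163749e-01  1.21190369e-01 -5.49971411e-01]
 [-2.88255700e-04 -3.26910771e-01  9.45055165e-01  3.72813483e-01]
 [ 0.00000000e+00  0.00000000e+00  0.00000000e+00  1.00000000e+00]]
```

```bash
python3 -m pendant '[0,0.99,-0.43,0.12,0,0,0.176,0,0.99,-0.43,0.12,0,0,0.176,0,0.99,-0.43,0.12,0,0,0.176,0,0.99,-0.43,0.12,0,0,0.176,0,0.99,-0.43,0.12,0,0,0.176,0,0.99,-0.43,0.12,0,0,0.176,0,0.99,-0.43,0.12,0,0,0.176,0,0.99,-0.43,0.12,0,0,0.176]'; python3 go.py 0.43,-0.2,0.12,1.6 0.43,-0.2,0.018,1.6
```

```text
time_s: 1.25
tcp_pos: [0.4223, -0.3884, 0.2014]
tcp_rot: [[1.0, 0.03, -0.0], [0.03, -1.0, -0.001], [-0.0, 0.001, -1.0]]
ft_force: [-0.2, -0.0, 0.3]
gripper_width: 0.0855
finger_force: 0.0
1.25 [ 0.4223 -0.3884  0.2014] yaw 1.72 [-0.2 -0.   0.3] 0.08545005539467548
0.43,-0.2,0.12,1.6 [ 0.054 -0.752  0.325] [0.    0.    0.001]
0.43,-0.2,0.018,1.6 [ 0.054 -0.753  0.733] [0.    0.    0.001]
```

```bash
python3 -m pendant '[0,0.04,-0.75,0.3,0,0,0,0,0.04,-0.75,0.3,0,0,0,0,0.04,-0.75,0.3,0,0,0,0,0.04,-0.75,0.3,0,0,0,0,0.04,-0.75,0.5,0,0,0,0,0.04,-0.75,0.75,0,0,0,0,0.04,-0.75,0.75,0,0,0,0,0.04,-0.75,0.75,0,0,0,0,0.04,-0.75,0.75,0,0,0]'; python3 -m pendant '[0,0.02,0,0,0,0,0,0,0.04,0,0,0,0,0,0,0.06,0,0,0,0,0,0,0.08,0,0,0,0,0]'
```

```text
time_s: 2.15
tcp_pos: [0.4271, -0.2022, 0.0144]
tcp_rot: [[1.0, 0.027, 0.001], [0.027, -1.0, -0.001], [0.001, 0.001, -1.0]]
ft_force: [-0.5, 0.2, 0.8]
gripper_width: 0.0854
finger_force: 0.0
time_s: 2.55
tcp_pos: [0.448, -0.2006, 0.0146]
tcp_rot: [[1.0, 0.029, 0.002], [0.029, -1.0, -0.001], [0.002, 0.001, -1.0]]
ft_force: [0.9, 0.1, -0.1]
gripper_width: 0.0853
finger_force: 0.0
```

```bash
python3 -m pendant '[0,0.02,0,0,0,0,0,0,0.04,0,0,0,0,0,0,0.06,0,0,0,0,0,0,0.08,0,0,0,0,0,0,0.1,0,0,0,0,0,0,0.12,0,0,0,0,0,0,0.14,0,0,0,0,0,0,0.16,0,0,0,0,0,0,0.18,0,0,0,0,0]'
```

```text
time_s: 3.45
tcp_pos: [0.4891, -0.1982, 0.0133]
tcp_rot: [[1.0, 0.028, -0.006], [0.028, -1.0, 0.001], [-0.006, -0.001, -1.0]]
ft_force: [-6.6, 0.6, 4.6]
gripper_width: 0.0852
finger_force: 3.2
```

```bash
python3 -m pendant '[0,0.015,0,0,0,0,0,0,0.03,0,0,0,0,0,0,0.045,0,0,0,0,0,0,0.06,0,0,0,0,0]';python3 -m pendant '[0,0.01,0,0,0,0,0,0,0.02,0,0,0,0,0]';python3 -m pendant '[0,0.01,0,0,0,0,0,0,0.02,0,0,0,0,0]'
```

```text
time_s: 3.85
tcp_pos: [0.5041, -0.1978, 0.0133]
tcp_rot: [[1.0, 0.028, -0.006], [0.028, -1.0, 0.001], [-0.006, -0.001, -1.0]]
ft_force: [-5.9, -0.4, 5.2]
gripper_width: 0.0854
finger_force: 3.1
time_s: 4.05
tcp_pos: [0.507, -0.1977, 0.013]
tcp_rot: [[1.0, 0.028, -0.01], [0.028, -1.0, -0.0], [-0.01, -0.0, -1.0]]
ft_force: [-14.9, -2.2, 10.9]
gripper_width: 0.0852
finger_force: 7.2
time_s: 4.25
tcp_pos: [0.5067, -0.1973, 0.0123]
tcp_rot: [[0.999, 0.028, -0.021], [0.028, -1.0, -0.001], [-0.021, 0.0, -1.0]]
ft_force: [-26.9, -4.1, 20.0]
gripper_width: 0.0853
finger_force: 13.2
```

```bash
python3 -c "
from h import *
for p in((308,209),(278,248)):print(atz('scene',*p,.01))
print(np.round(r.read_state()['qpos'],1))"; python3 -m pendant '[0,-0.02,0,0,0,0,0,0,-0.06,0,0,0,0,0,0,-0.06,0,-0.2,0,0,0,0,-0.06,0,-0.4,0,0,0,0,-0.06,0,-0.4,0,0,0]'; python3 go.py 0.576,-0.05,0.115,91.6 
```

```text
[0.42532053 0.07035932 0.01      ]
[0.58220548 0.06972577 0.01      ]
[-27.8  20.5 -24.7  45.9  -0.6 150.7]
time_s: 4.8
tcp_pos: [0.5076, -0.2015, 0.1213]
tcp_rot: [[0.999, 0.029, 0.014], [0.029, -1.0, -0.007], [0.014, 0.007, -1.0]]
ft_force: [1.1, 0.4, 0.4]
gripper_width: 0.0855
finger_force: 0.0
4.8 [ 0.5076 -0.2015  0.1213] yaw 1.67 [1.1 0.4 0.4] 0.08547981232547126
0.576,-0.05,0.115,91.6 [ 0.291 -0.598  0.025] [ 0.008 -0.003 -0.785]
```

```bash
python3 -m pendant '[0,0.29,-0.6,0.02,0,0,-0.785,0,0.29,-0.6,0.02,0,0,-0.785,0,0.29,-0.6,0.02,0,0,-0.785,0,0.29,-0.6,0.02,0,0,-0.785,0,0.29,-0.6,0.02,0,0,-0.785,0,0.29,-0.6,0.02,0,0,-0.785,0,0.29,-0.6,0.02,0,0,-0.785,0,0.29,-0.6,0.02,0,0,-0.785,0,0.29,-0.6,0.02,0,0,-0.785,0,0.29,-0.6,0.02,0,0,-0.785,0,0.29,-0.6,0.02,0,0,-0.785,0,0.29,-0.6,0.02,0,0,-0.785]'; python3 go.py 0.576,-0.05,0.014,91.6; python3 -c "
from h import *
cv2.imwrite('pics/s1.png',cv2.resize(r.snapshot('scene')['image'][120:330,80:430],None,fx=2,fy=2))"
```

```text
time_s: 6.0
tcp_pos: [0.5701, -0.0464, 0.1085]
tcp_rot: [[-0.028, 1.0, 0.001], [1.0, 0.028, 0.0], [0.0, 0.001, -1.0]]
ft_force: [1.2, -0.5, -0.7]
gripper_width: 0.0852
finger_force: 0.0
6.0 [ 0.5701 -0.0464  0.1085] yaw 91.61 [ 1.2 -0.5 -0.7] 0.08518235198558262
0.576,-0.05,0.014,91.6 [-0.015  0.023  0.378] [ 0. -0.  0.]
```

View pics/s1.png

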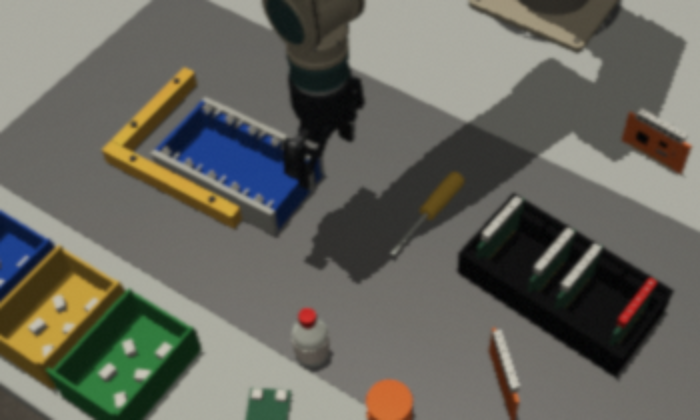

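```bash
python3 -m pendant '[0,0,0.02,0.19,0,0,0,0,0,0.02,0.375,0,0,0,0,0,0.02,0.375,0,0,0,0,-0.05,0.02,0.375,0,0,0,0,-0.1,0.02,0.375,0,0,0,0,-0.12,0.02,0.375,0,0,0,0,-0.14,0.02,0.375,0,0,0,0,-0.16,0.02,0.375,0,0,0,0,-0.18,0.02,0.375,0,0,0,0,-0.2,0.02,0.375,0,0,0,0,-0.22,0.02,0.375,0,0,0]'; python3 -m pendant '[0,-0.02,0,0,0,0,0,0,-0.04,0,0,0,0,0,0,-0.06,0,0,0,0,0,0,-0.08,0,0,0,0,0,0,-0.1,0,0,0,0,0]'
```

```text
time_s: 7.15
tcp_pos: [0.577, -0.0998, 0.0162]
tcp_rot: [[-0.029, 1.0, 0.002], [1.0, 0.029, 0.004], [0.004, 0.002, -1.0]]
ft_force: [-0.3, 5.0, 4.6]
gripper_width: 0.0854
finger_force: 3.1
time_s: 7.65
tcp_pos: [0.5777, -0.1246, 0.0162]
tcp_rot: [[-0.029, 1.0, 0.002], [1.0, 0.029, 0.004], [0.004, 0.002, -1.0]]
ft_force: [-0.8, 6.2, 4.6]
gripper_width: 0.0851
finger_force: 3.1
```

```bash
python3 -m pendant '[0,-0.02,0,0,0,0,0,0,-0.04,0,0,0,0,0,0,-0.05,0,0,0,0,0]'; python3 -m pendant '[0,-0.01,0,0,0,0,0,0,-0.02,0,0,0,0,0]';python3 -m pendant '[0,-0.01,0,0,0,0,0,0,-0.02,0,0,0,0,0]'
```

```text
time_s: 7.95
tcp_pos: [0.578, -0.1375, 0.0161]
tcp_rot: [[-0.029, 1.0, 0.002], [1.0, 0.029, 0.004], [0.004, 0.002, -1.0]]
ft_force: [0.7, 5.7, 5.3]
gripper_width: 0.0852
finger_force: 3.1
time_s: 8.15
tcp_pos: [0.5781, -0.1421, 0.0161]
tcp_rot: [[-0.029, 1.0, 0.002], [1.0, 0.029, 0.004], [0.004, 0.002, -1.0]]
ft_force: [0.6, 6.7, 4.9]
gripper_width: 0.0852
finger_force: 3.1
time_s: 8.35
tcp_pos: [0.578, -0.1441, 0.0162]
tcp_rot: [[-0.03, 1.0, 0.002], [0.999, 0.03, 0.011], [0.011, 0.002, -1.0]]
ft_force: [0.8, 18.4, 9.2]
gripper_width: 0.0851
finger_force: 9.1
```

```bash
python3 -m pendant '[0,-0.01,0,0,0,0,0,0,-0.01,0,0,0,0,0]'; python3 -m pendant '[0,0.02,0,0,0,0,0,0,0.08,0,0,0,0,0,0,0.12,0,-0.2,0,0,0,0,0.12,0,-0.4,0,0,0,0,0.12,0,-0.6,0,0,0,0,0.2,0,-0.8,0,0,0,0,0.2,0,-0.8,0,0,0]'; python3 -c "
from h import *
s=r.snapshot('wrist');print(s['extrinsics'])
cv2.imwrite('pics/w1.png',cv2.resize(s['image'],(800,600),interpolation=cv2.INTER_CUBIC))
crop('side',245,133,119,91,6,'pics/c2.png')
"
```

```text
time_s: 8.55
tcp_pos: [0.5778, -0.144, 0.0162]
tcp_rot: [[-0.031, 1.0, 0.002], [0.999, 0.031, 0.016], [0.016, 0.002, -1.0]]
ft_force: [0.2, 21.1, 10.9]
gripper_width: 0.0857
finger_force: 10.1
time_s: 9.25
tcp_pos: [0.5805, -0.1013, 0.2231]
tcp_rot: [[-0.029, 0.999, 0.013], [1.0, 0.029, -0.004], [-0.004, 0.013, -1.0]]
ft_force: [1.0, -0.8, 0.4]
gripper_width: 0.0854
finger_force: 0.0
[[ 0.9994978  -0.02299659 -0.02180137  0.57682448]
 [ 0.02891218  0.9434095   0.33036738 -0.01754438]
 [ 0.0129703  -0.3308318   0.9436006   0.36440366]
 [ 0.          0.          0.          1.        ]]
```

View pics/w1.png

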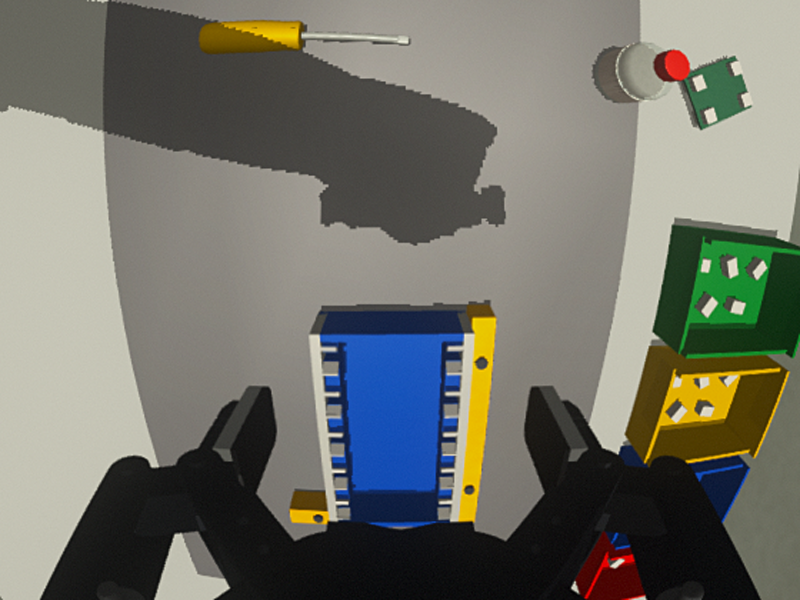

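```bash
python3 - <<'E'
from h import *
np.set_printoptions(precision=4,suppress=True)
k=.7
for p in((309,335),(474,335),(330,520),(462,520)): print(atz("wrist",p[0]*k,p[1]*k,.05))
im=r.snapshot("wrist")["image"][205:370,190:370]
im=cv2.resize(im,None,fx=4,fy=4,interpolation=cv2.INTER_CUBIC)[:600]
for i in range(0,180,10):cv2.putText(im,str(190+i),(i*4,9),0,.3,(255,255,0),1);cv2.line(im,(i*4,10),(i*4,14),(255,255,0),1)
for i in range(10,150,10):cv2.putText(im,str(205+i),(0,i*4+4),0,.3,(255,255,0),1);cv2.line(im,(22,i*4),(28,i*4),(255,255,0),1)
cv2.imwrite("pics/w1c.png",im)
E
python3 go.py 0.50,0.14,0.22,173.6
```

```text
[ 0.5139 -0.1561  0.05  ]
[ 0.635  -0.1528  0.05  ]
[ 0.5205 -0.3484  0.05  ]
[ 0.6446 -0.345   0.05  ]
9.45 [ 0.5753 -0.1011  0.2136] yaw 91.61 [-0.1  0.2 -0.4] 0.08580560477328311
0.50,0.14,0.22,173.6 [ 0.973 -0.274 -0.025] [-0.001 -0.001 -0.716]
```

View pics/w1c.png

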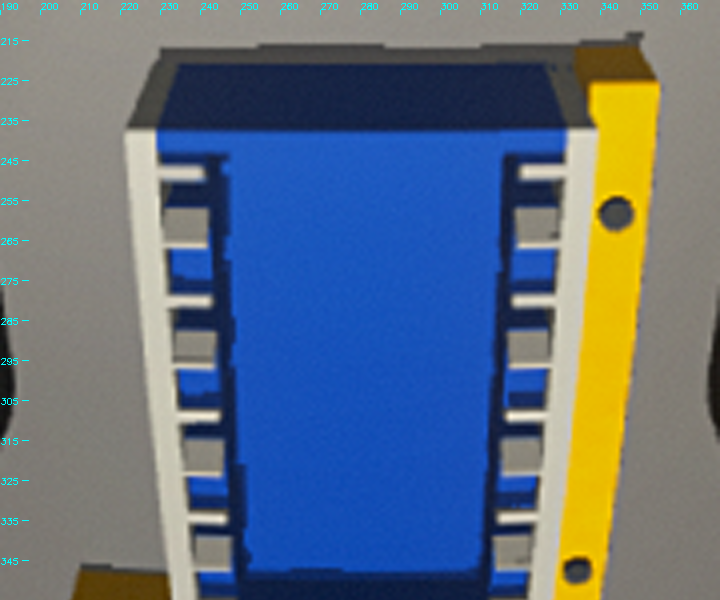

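```bash
python3 - <<'E'
from h import *
a=atz("wrist",221.5,237.5,.05);b=atz("wrist",339.3,237,.05);print(a,b,np.linalg.norm(b-a),np.degrees(np.arctan2(b[1]-a[1],b[0]-a[0])))
x=(b-a)/np.linalg.norm(b-a);y=np.array([-x[1],x[0],0]);c=(a+b)/2-.1025*y;print("centre",c)
E
python3 -m pendant '[0.6,0.97,-0.27,-0.02,0,0,-0.716,0.6,0.97,-0.27,-0.02,0,0,-0.716,0.6,0.97,-0.27,-0.02,0,0,-0.716,0.6,0.97,-0.27,-0.02,0,0,-0.716,0.6,0.97,-0.27,-0.02,0,0,-0.716,0.6,0.97,-0.27,-0.02,0,0,-0.716,0.6,0.97,-0.27,-0.02,0,0,-0.716,0.6,0.97,-0.27,-0.02,0,0,-0.716,0.6,0.97,-0.27,-0.02,0,0,-0.716,0.6,0.97,-0.27,-0.02,0,0,-0.716,0.6,0.97,-0.27,-0.02,0,0,-0.716]'; python3 go.py 0.42,0.25,0.22,173.6;python3 -c "
from h import *
s=r.snapshot('wrist');print(s['extrinsics'])
cv2.imwrite('pics/w2.png',cv2.resize(s['image'],(800,600),interpolation=cv2.INTER_CUBIC))"
```

```text
[ 0.51644087 -0.15726277  0.05      ] [ 0.63882166 -0.15317554  0.05      ] 0.12244902049521043 1.9128304956611624
centre [ 0.58105261 -0.25766204  0.05      ]
time_s: 10.6
tcp_pos: [0.5007, 0.1386, 0.2176]
tcp_rot: [[-0.994, 0.111, -0.004], [0.111, 0.994, -0.001], [0.004, -0.001, -1.0]]
ft_force: [-0.0, 0.5, -0.8]
gripper_width: 0.0341
finger_force: 0.0
10.6 [0.5007 0.1386 0.2176] yaw 173.61 [-0.   0.5 -0.8] 0.034075095667570464
0.42,0.25,0.22,173.6 [ 0.371  0.407 -0.008] [-0.001 -0.002  0.   ]
[[ 0.111487   -0.94053783 -0.32087264  0.41803725]
 [ 0.99376498  0.10507901  0.03727676  0.14695563]
 [-0.00134322 -0.32302786  0.9463885   0.35964109]
 [ 0.          0.          0.          1.        ]]
```

View pics/w2.png

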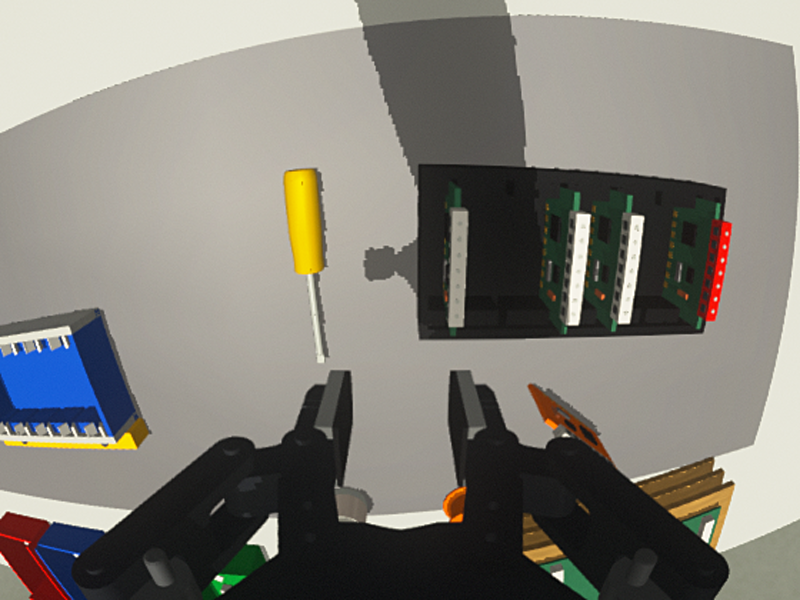

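```bash
python3 - <<'E'
from h import *
np.set_printoptions(precision=4,suppress=True)
k=.7
for w,a,b in (((461,209),(340,219),(256,263)),((457,326),(323,237),(226,248)),((580,212),(365.4,235),(228.5,288)),((573,325),(348.6,253.4),(197,271.8)),((635,214),(379,242.6),(213.5,302.5)),((624,324),(362.4,262.4),(180.3,285))):
    print(atz("wrist",w[0]*k,w[1]*k,.083),tri(("wrist",w[0]*k,w[1]*k),("scene",*a),("side",*b)))
E
python3 go.py 0.496,0.1775,0.12,173.6 0.496,0.1775,0.058,173.6
```

```text
[0.4604 0.1791 0.083 ] [0.4596 0.181  0.0829]
[0.5357 0.1708 0.083 ] [0.533 0.172 0.083]
[0.4684 0.2553 0.083 ] [0.4684 0.2582 0.0819]
[0.5448 0.2502 0.083 ] [0.5419 0.2506 0.0831]
[0.4721 0.2954 0.083 ] [0.4717 0.2979 0.0828]
[0.5492 0.2897 0.083 ] [0.5469 0.2907 0.0828]
10.8 [0.5016 0.1389 0.2191] yaw 173.56 [-0.2 -0.3  0.5] 0.03409083057465249
0.496,0.1775,0.12,173.6 [0.039 0.151 0.396] [-0.    -0.001 -0.   ]
0.496,0.1775,0.058,173.6 [0.038 0.151 0.644] [-0.    -0.001 -0.   ]
```

```bash
python3 -m pendant '[0.62,0.035,0.145,0.2,0,0,0,0.62,0.035,0.145,0.4,0,0,0,0.62,0.035,0.145,0.4,0,0,0,0.62,0.035,0.145,0.5,0,0,0,0.62,0.035,0.145,0.6,0,0,0,0.62,0.035,0.145,0.64,0,0,0,0.62,0.035,0.145,0.64,0,0,0]'; python3 go.py 0.497,0.176,0.058,173.7; python3 -c "
from h import *
s=r.snapshot('wrist');im=s['image'][170:420,180:380];cv2.imwrite('pics/w3.png',cv2.resize(im,None,fx=2.4,fy=2.4,interpolation=cv2.INTER_CUBIC))"
```

```text
time_s: 11.5
tcp_pos: [0.4966, 0.1756, 0.0594]
tcp_rot: [[-0.994, 0.111, -0.003], [0.111, 0.994, -0.001], [0.003, -0.001, -1.0]]
ft_force: [-0.2, -0.3, 1.0]
gripper_width: 0.0326
finger_force: 0.0
11.5 [0.4966 0.1756 0.0594] yaw 173.61 [-0.2 -0.3  1. ] 0.03261691048269731
0.497,0.176,0.058,173.7 [-0.002  0.002  0.006] [-0.001 -0.001 -0.001]
```

View pics/w3.png

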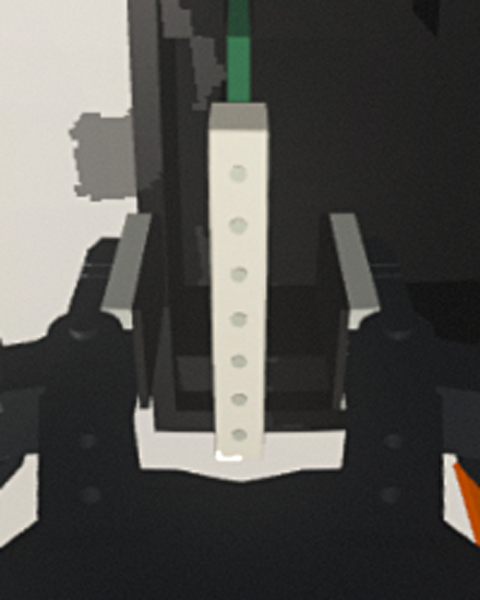

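```bash
python3 -m pendant '[0.75,0,0,0,0,0,0,0.9,0,0,0,0,0,0,1,0,0,0,0,0,0,1,0,0,0,0,0,0,1,0,0,0,0,0,0]'; python3 -m pendant '[1,0,0,-0.04,0,0,0,1,0,0,-0.08,0,0,0,1,0,0,-0.16,0,0,0,1,0,0,-0.26,0,0,0,1,0,0,-0.36,0,0,0,1,0,0,-0.48,0,0,0,1,0,0,-0.48,0,0,0]'; python3 go.py 0.54,0,0.18,180 0.5776,-0.177,0.18,181.7
```

```text
time_s: 12.05
tcp_pos: [0.499, 0.1761, 0.0619]
tcp_rot: [[-0.994, 0.111, 0.003], [0.111, 0.994, -0.0], [-0.003, 0.0, -1.0]]
ft_force: [-0.4, -0.3, 6.4]
gripper_width: 0.0088
finger_force: 60.9
time_s: 12.75
tcp_pos: [0.5008, 0.1771, 0.1855]
tcp_rot: [[-0.994, 0.11, 0.009], [0.11, 0.994, 0.002], [-0.009, 0.003, -1.0]]
ft_force: [0.9, -0.1, -0.4]
gripper_width: 0.0087
finger_force: 59.9
12.75 [0.5008 0.1771 0.1855] yaw 173.66 [ 0.9 -0.1 -0.4] 0.008731675977485767
0.54,0,0.18,180 [-0.234 -0.687  0.022] [ 0.001  0.005 -0.055]
0.5776,-0.177,0.18,181.7 [-0.461 -1.374  0.021] [ 0.001  0.005 -0.07 ]
```

```bash
python3 -m pendant '[1,-0.23,-0.69,0.02,0,0,-0.07,1,-0.23,-0.69,0.02,0,0,-0.07,1,-0.23,-0.69,0.02,0,0,-0.07,1,-0.23,-0.69,0.02,0,0,-0.07,1,-0.23,-0.69,0.02,0,0,-0.07,1,-0.23,-0.69,0.02,0,0,-0.07]'; python3 go.py 0.5776,-0.177,0.17,181.7
```

```text
time_s: 13.35
tcp_pos: [0.535, -0.0021, 0.1746]
tcp_rot: [[-1.0, -0.027, -0.001], [-0.027, 1.0, 0.001], [0.001, 0.001, -1.0]]
ft_force: [0.5, 0.5, -0.2]
gripper_width: 0.0088
finger_force: 59.9
13.35 [ 0.535  -0.0021  0.1746] yaw -178.43 [ 0.5  0.5 -0.2] 0.008763422025254443
0.5776,-0.177,0.17,181.7 [-0.151 -0.704  0.017] [ 0.    -0.001 -0.001]
```

```bash
python3 -m pendant '[1,-0.15,-0.7,0,0,0,0,1,-0.15,-0.7,0,0,0,0,1,-0.15,-0.7,0,0,0,0,1,-0.15,-0.7,0.1,0,0,0,1,-0.15,-0.7,0.2,0,0,0,1,-0.15,-0.7,0.2,0,0,0,1,-0.15,-0.7,0.2,0,0,0]'; python3 go.py 0.5776,-0.177,0.065,181.7; python3 -c "
from h import *
s=r.snapshot('wrist');im=s['image'][90:420,130:430];a=cv2.resize(im,None,fx=1.8,fy=1.8,interpolation=cv2.INTER_CUBIC)
b=cv2.resize(r.snapshot('side')['image'][100:232,240:360],None,fx=2,fy=4.5,interpolation=cv2.INTER_CUBIC)
cv2.imwrite('pics/w4.png',np.hstack([a,b]))"
```

```text
time_s: 14.05
tcp_pos: [0.5772, -0.1736, 0.1245]
tcp_rot: [[-1.0, -0.031, -0.002], [-0.031, 1.0, 0.001], [0.002, 0.002, -1.0]]
ft_force: [0.7, -0.3, -0.9]
gripper_width: 0.0088
finger_force: 59.9
14.05 [ 0.5772 -0.1736  0.1245] yaw -178.22 [ 0.7 -0.3 -0.9] 0.008774097454444062
0.5776,-0.177,0.065,181.7 [-0.002 -0.014  0.238] [ 0.001 -0.001  0.001]
```

View pics/w4.png

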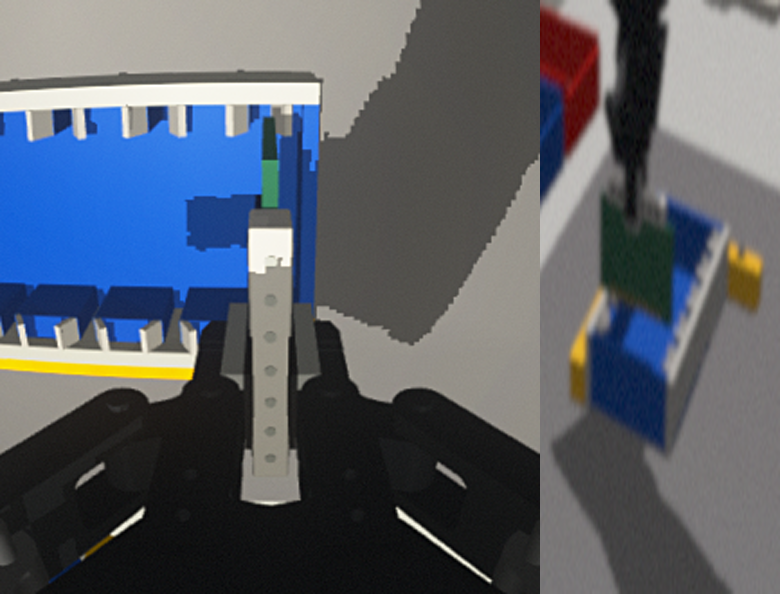

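```bash
python3 -m pendant '[1,0,-0.012,0,0,0,0,1,0,-0.012,0.04,0,0,0,1,0,-0.012,0.08,0,0,0,1,0,-0.012,0.12,0,0,0,1,0,-0.012,0.15,0,0,0,1,0,-0.012,0.15,0,0,0]'
```

```text
time_s: 14.75
tcp_pos: [0.5765, -0.1778, 0.0854]
tcp_rot: [[-1.0, -0.029, -0.004], [-0.029, 1.0, 0.002], [0.004, 0.002, -1.0]]
ft_force: [-0.2, -0.4, -1.2]
gripper_width: 0.0089
finger_force: 59.9
```

```bash
python3 -m pendant '[1,0,0,0.03,0,0,0,1,0,0,0.06,0,0,0,1,0,0,0.09,0,0,0,1,0,0,0.09,0,0,0]';python3 -m pendant '[1,0,0,0.008,0,0,0,1,0,0,0.008,0,0,0]'
```

```text
time_s: 15.15
tcp_pos: [0.577, -0.178, 0.0635]
tcp_rot: [[-1.0, -0.029, -0.002], [-0.029, 1.0, 0.001], [0.002, 0.001, -1.0]]
ft_force: [-0.5, -0.0, -1.1]
gripper_width: 0.0084
finger_force: 59.9
time_s: 15.35
tcp_pos: [0.5782, -0.1785, 0.063]
tcp_rot: [[-1.0, -0.029, 0.0], [-0.029, 1.0, -0.0], [-0.0, -0.0, -1.0]]
ft_force: [-0.3, 0.9, 0.1]
gripper_width: 0.009
finger_force: 59.9
```

```bash
python3 -m pendant '[1,0,0,0.008,0,0,0,1,0,0,0.008,0,0,0]';python3 -m pendant '[1,0,0,0.006,0,0,0,1,0,0,0.006,0,0,0]'
```

```text
time_s: 15.55
tcp_pos: [0.5786, -0.1788, 0.0619]
tcp_rot: [[-1.0, -0.029, 0.001], [-0.029, 1.0, -0.001], [-0.001, -0.001, -1.0]]
ft_force: [-1.3, -0.1, 2.4]
gripper_width: 0.0086
finger_force: 60.4
time_s: 15.75
tcp_pos: [0.5787, -0.1789, 0.0619]
tcp_rot: [[-1.0, -0.029, 0.001], [-0.029, 1.0, -0.001], [-0.001, -0.001, -1.0]]
ft_force: [-3.6, 0.4, 11.5]
gripper_width: 0.0088
finger_force: 61.6
```

```bash
python3 -m pendant '[0.8,0,0,-0.006,0,0,0,0.62,0,0,-0.006,0,0,0,0.62,0,0,-0.006,0,0,0,0.62,0,0,-0.2,0,0,0,0.62,0,0,-0.4,0,0,0,0.62,0,0,-0.46,0,0,0,0.62,0,0,-0.46,0,0,0]'; python3 go.py 0.535,0.04,0.17,174 0.506,0.2535,0.17,173.7
```

```text
time_s: 16.45
tcp_pos: [0.5807, -0.1795, 0.1781]
tcp_rot: [[-1.0, -0.029, 0.007], [-0.029, 1.0, -0.003], [-0.007, -0.003, -1.0]]
ft_force: [-0.2, -0.8, -0.5]
gripper_width: 0.0325
finger_force: 0.0
16.45 [ 0.5807 -0.1795  0.1781] yaw -178.32 [-0.2 -0.8 -0.5] 0.032536268167296566
0.535,0.04,0.17,174 [0.157 0.883 0.029] [-0.001  0.003  0.067]
0.506,0.2535,0.17,173.7 [0.248 1.74  0.026] [-0.001  0.003  0.07 ]
```

```bash
python3 -m pendant '[0.62,0.14,0.9,0.02,0,0,0.07,0.62,0.14,0.9,0.02,0,0,0.07,0.62,0.14,0.9,0.02,0,0,0.07,0.62,0.14,0.9,0.02,0,0,0.07,0.62,0.14,0.9,0.02,0,0,0.07,0.62,0.14,0.9,0.02,0,0,0.07]'; python3 go.py 0.506,0.2535,0.12,173.7 0.506,0.2535,0.06,173.7; python3 -c "
from h import *
crop('side',245,133,119,91,6,'pics/c3.png')"
```

```text
time_s: 17.05
tcp_pos: [0.5334, 0.0486, 0.1667]
tcp_rot: [[-0.994, 0.106, -0.006], [0.106, 0.994, 0.001], [0.006, 0.001, -1.0]]
ft_force: [-0.3, 0.0, -0.5]
gripper_width: 0.0324
finger_force: 0.0
17.05 [0.5334 0.0486 0.1667] yaw 173.93 [-0.3  0.  -0.5] 0.0324256930697984
0.506,0.2535,0.12,173.7 [0.195 0.803 0.188] [ 0.    -0.003  0.002]
0.506,0.2535,0.06,173.7 [0.193 0.803 0.428] [ 0.    -0.003  0.002]
```

View pics/c3.png

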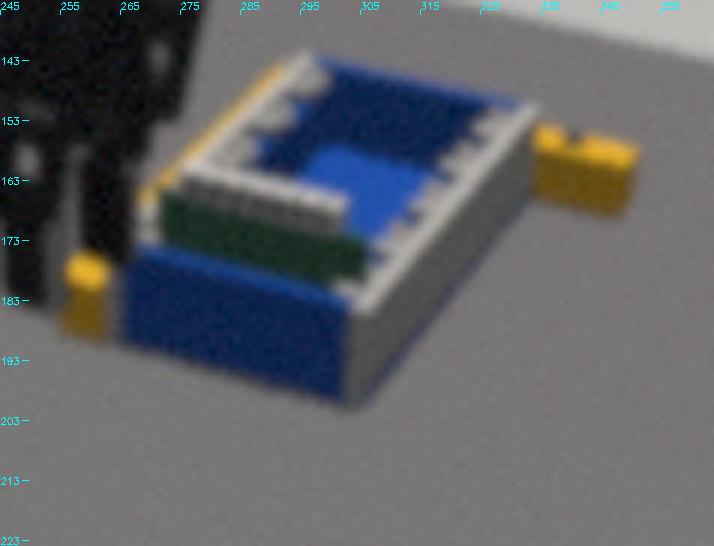

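```bash
python3 -m pendant '[0.68,0.192,0.803,0,0,0,0,0.68,0.192,0.803,0,0,0,0,0.68,0.192,0.803,0,0,0,0,0.68,0.192,0.803,0,0,0,0,0.68,0.192,0.803,0.1,0,0,0,0.68,0.192,0.803,0.2,0,0,0,0.68,0.192,0.803,0.25,0,0,0,0.68,0.192,0.803,0.25,0,0,0]'; python3 go.py 0.506,0.2535,0.06,173.7
```

```text
time_s: 17.9
tcp_pos: [0.509, 0.2484, 0.1038]
tcp_rot: [[-0.994, 0.112, -0.006], [0.112, 0.994, -0.002], [0.006, -0.003, -1.0]]
ft_force: [1.1, -0.4, 0.6]
gripper_width: 0.0275
finger_force: 0.0
17.9 [0.509  0.2484 0.1038] yaw 173.57 [ 1.1 -0.4  0.6] 0.027542940033035705
0.506,0.2535,0.06,173.7 [0.013 0.02  0.175] [-0.002 -0.003 -0.001]
```

```bash
python3 -m pendant '[0.68,0.012,0.02,0,0,0,0,0.68,0.012,0.02,0,0,0,0,0.68,0.012,0.02,0,0,0,0]'; python3 go.py 0.506,0.2535,0.061,173.7; python3 - <<'E'
from h import *
s=r.snapshot("wrist");g=s["image"].astype(int)
# white strip below/near tcp: average bright column per row between the fingers
for row in(215,225,235,245,255):
    m=np.where(g[row].min(1)>125)[0]; m=m[(m>150)&(m<420)]
    if len(m):
        segs=np.split(m,np.where(np.diff(m)>2)[0]+1)
        print(row,[(q[0],q[-1],np.round(atz("wrist",(q[0]+q[-1])/2,row,.083)[:2],4)) for q in segs if len(q)>5])
E
```

```text
time_s: 18.2
tcp_pos: [0.5098, 0.2557, 0.1084]
tcp_rot: [[-0.994, 0.111, 0.002], [0.111, 0.994, 0.001], [-0.002, 0.001, -1.0]]
ft_force: [0.6, -0.5, 0.3]
gripper_width: 0.027
finger_force: 0.0
18.2 [0.5098 0.2557 0.1084] yaw 173.63 [ 0.6 -0.5  0.3] 0.027025048331358485
0.506,0.2535,0.061,173.7 [ 0.015 -0.011  0.19 ] [ 0.001  0.001 -0.001]
215 [(np.int64(269), np.int64(285), array([0.4875, 0.2555])), (np.int64(341), np.int64(356), array([0.492 , 0.2949]))]
225 [(np.int64(269), np.int64(285), array([0.4934, 0.2548])), (np.int64(340), np.int64(356), array([0.498 , 0.2944]))]
235 [(np.int64(269), np.int64(285), array([0.4994, 0.2541])), (np.int64(340), np.int64(355), array([0.5041, 0.2939]))]
245 [(np.int64(269), np.int64(285), array([0.5056, 0.2534])), (np.int64(339), np.int64(354), array([0.5104, 0.2932]))]
255 [(np.int64(270), np.int64(285), array([0.512, 0.253])), (np.int64(338), np.int64(352), array([0.5168, 0.2921]))]
```

```bash
python3 -m pendant '[0.68,0.015,-0.009,0,0,0,0,0.68,0.015,-0.009,0.06,0,0,0,0.68,0.015,-0.009,0.12,0,0,0,0.68,0.015,-0.009,0.19,0,0,0,0.68,0.015,-0.009,0.19,0,0,0,0.68,0.015,-0.009,0.19,0,0,0]'; python3 go.py 0.506,0.2535,0.061,173.7
```

```text
time_s: 18.9
tcp_pos: [0.5042, 0.2535, 0.0596]
tcp_rot: [[-0.994, 0.111, -0.001], [0.111, 0.994, -0.0], [0.001, -0.0, -1.0]]
ft_force: [0.5, -0.3, 0.2]
gripper_width: 0.027
finger_force: 0.0
18.9 [0.5042 0.2535 0.0596] yaw 173.65 [ 0.5 -0.3  0.2] 0.02699994682781343
0.506,0.2535,0.061,173.7 [-0.007  0.001 -0.005] [-0. -0. -0.]
```

```bash
python3 -m pendant '[0.8,-0.006,0,0,0,0,0,0.9,-0.006,0,0,0,0,0,1,-0.006,0,0,0,0,0,1,-0.006,0,0,0,0,0,1,-0.006,0,0,0,0,0]'; python3 -m pendant '[1,0,0,-0.04,0,0,0,1,0,0,-0.08,0,0,0,1,0,0,-0.16,0,0,0,1,0,0,-0.26,0,0,0,1,0,0,-0.36,0,0,0,1,0,0,-0.48,0,0,0,1,0,0,-0.48,0,0,0,1,0,0,-0.48,0,0,0]'; python3 go.py 0.54,0.01,0.18,181.7 0.580,-0.257,0.18,181.7
```

```text
time_s: 19.4
tcp_pos: [0.5075, 0.254, 0.0609]
tcp_rot: [[-0.994, 0.111, 0.003], [0.111, 0.994, 0.001], [-0.003, 0.001, -1.0]]
ft_force: [1.2, -0.8, 5.7]
gripper_width: 0.0088
finger_force: 59.7
time_s: 20.2
tcp_pos: [0.5065, 0.2535, 0.1806]
tcp_rot: [[-0.994, 0.111, 0.002], [0.111, 0.994, 0.0], [-0.002, 0.0, -1.0]]
ft_force: [-0.0, -0.3, -0.8]
gripper_width: 0.0086
finger_force: 59.0
20.2 [0.5065 0.2535 0.1806] yaw 173.65 [-0.  -0.3 -0.8] 0.00863900797454648
0.54,0.01,0.18,181.7 [-0.241 -0.953  0.002] [ 0.     0.001 -0.07 ]
0.580,-0.257,0.18,181.7 [-0.518 -1.997  0.002] [ 0.     0.001 -0.07 ]
```

```bash
python3 -m pendant '[1,-0.25,-0.99,0,0,0,-0.07,1,-0.25,-0.99,0,0,0,-0.07,1,-0.25,-0.99,0,0,0,-0.07,1,-0.25,-0.99,0,0,0,-0.07,1,-0.25,-0.99,0,0,0,-0.07,1,-0.25,-0.99,0,0,0,-0.07,1,-0.25,-0.99,0,0,0,-0.07,1,-0.25,-0.99,0,0,0,-0.07]'; python3 go.py 0.5815,-0.24,0.18,181.7
```

```text
time_s: 21.0
tcp_pos: [0.5398, 0.0014, 0.1784]
tcp_rot: [[-1.0, -0.029, -0.003], [-0.029, 1.0, 0.001], [0.003, 0.001, -1.0]]
ft_force: [-0.6, 0.0, -0.9]
gripper_width: 0.0087
finger_force: 59.1
21.0 [0.5398 0.0014 0.1784] yaw -178.32 [-0.6  0.  -0.9] 0.008651464600423138
0.5815,-0.24,0.18,181.7 [-0.138 -0.97  -0.008] [ 0.001 -0.001 -0.   ]
```

```bash
python3 -m pendant '[1,-0.138,-0.97,0,0,0,0,1,-0.138,-0.97,0,0,0,0,1,-0.138,-0.97,0,0,0,0,1,-0.138,-0.97,0,0,0,0,1,-0.138,-0.97,0,0,0,0,1,-0.138,-0.97,0,0,0,0]'; python3 go.py 0.583,-0.338,0.165,181.7
```

```text
time_s: 21.6
tcp_pos: [0.5841, -0.2441, 0.1791]
tcp_rot: [[-1.0, -0.027, 0.001], [-0.027, 1.0, -0.002], [-0.001, -0.002, -1.0]]
ft_force: [0.4, -0.2, -0.7]
gripper_width: 0.009
finger_force: 59.2
21.6 [ 0.5841 -0.2441  0.1791] yaw -178.48 [ 0.4 -0.2 -0.7] 0.008975044465191564
0.583,-0.338,0.165,181.7 [ 0.015 -0.375  0.057] [-0.001  0.001 -0.002]
```

```bash
python3 -m pendant '[1,0.012,-0.375,0,0,0,0,1,0.012,-0.375,0,0,0,0,1,0.012,-0.375,0.1,0,0,0,1,0.012,-0.375,0.2,0,0,0,1,0.012,-0.375,0.2,0,0,0]'; python3 go.py 0.583,-0.338,0.062,181.7;  python3 -c "
from h import *
s=r.snapshot('wrist');im=s['image'][90:420,130:430];cv2.imwrite('pics/w5.png',cv2.resize(im,None,fx=1.8,fy=1.8,interpolation=cv2.INTER_CUBIC))"
```

```text
time_s: 22.1
tcp_pos: [0.5798, -0.3303, 0.1247]
tcp_rot: [[-0.999, -0.031, -0.008], [-0.031, 0.999, 0.006], [0.008, 0.006, -1.0]]
ft_force: [-1.1, 1.0, -0.6]
gripper_width: 0.0085
finger_force: 59.3
22.1 [ 0.5798 -0.3303  0.1247] yaw -178.2 [-1.1  1.  -0.6] 0.008542824329283574
0.583,-0.338,0.062,181.7 [-0.014 -0.033  0.251] [ 0.003 -0.004  0.001]
```

View pics/w5.png

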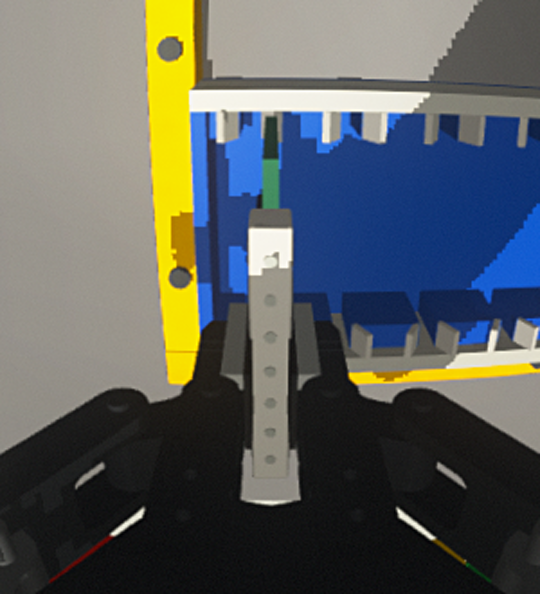

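```bash
python3 -m pendant '[1,-0.008,-0.025,0,0,0,0,1,-0.008,-0.025,0,0,0,0,1,-0.008,-0.025,0,0,0,0]'; python3 go.py 0.583,-0.338,0.085,181.7; python3 -c "
from h import *
g=r.snapshot('wrist')['image'];im=g[135:200,190:330];cv2.imwrite('pics/w6.png',im)"
```

```text
time_s: 22.45
tcp_pos: [0.5857, -0.3411, 0.1314]
tcp_rot: [[-1.0, -0.03, 0.002], [-0.03, 1.0, -0.002], [-0.002, -0.002, -1.0]]
ft_force: [-0.5, 0.0, -0.9]
gripper_width: 0.0086
finger_force: 59.3
22.45 [ 0.5857 -0.3411  0.1314] yaw -178.29 [-0.5  0.  -0.9] 0.008608680359194753
0.583,-0.338,0.085,181.7 [0.011 0.013 0.185] [-0.001  0.001  0.   ]
```

```bash
python3 -m pendant '[1,0.01,0.011,0,0,0,0,1,0.01,0.011,0.02,0,0,0,1,0.01,0.011,0.05,0,0,0,1,0.01,0.011,0.08,0,0,0,1,0.01,0.011,0.12,0,0,0,1,0.01,0.011,0.16,0,0,0,1,0.01,0.011,0.18,0,0,0,1,0.01,0.011,0.18,0,0,0]'
```

```text
time_s: 23.3
tcp_pos: [0.5812, -0.3376, 0.083]
tcp_rot: [[-1.0, -0.029, -0.002], [-0.029, 1.0, 0.001], [0.002, 0.001, -1.0]]
ft_force: [0.3, -0.8, 0.6]
gripper_width: 0.0089
finger_force: 59.3
```

```bash
python3 -m pendant '[1,0,0,0.03,0,0,0,1,0,0,0.06,0,0,0,1,0,0,0.084,0,0,0,1,0,0,0.084,0,0,0]';python3 -m pendant '[1,0,0,0.008,0,0,0,1,0,0,0.008,0,0,0]'
```

```text
time_s: 23.7
tcp_pos: [0.5812, -0.3375, 0.0622]
tcp_rot: [[-1.0, -0.029, -0.001], [-0.029, 1.0, 0.001], [0.001, 0.001, -1.0]]
ft_force: [0.6, -0.1, 0.1]
gripper_width: 0.0088
finger_force: 59.3
time_s: 23.9
tcp_pos: [0.5817, -0.338, 0.0615]
tcp_rot: [[-1.0, -0.029, -0.0], [-0.029, 1.0, 0.0], [0.0, 0.0, -1.0]]
ft_force: [0.1, 0.1, 0.2]
gripper_width: 0.0087
finger_force: 59.3
```

```bash
python3 -m pendant '[1,0,0,0.008,0,0,0,1,0,0,0.008,0,0,0]';python3 -m pendant '[1,0,0,0.004,0,0,0,1,0,0,0.004,0,0,0]'
```

```text
time_s: 24.1
tcp_pos: [0.582, -0.3385, 0.061]
tcp_rot: [[-1.0, -0.029, 0.0], [-0.029, 1.0, -0.001], [-0.0, -0.001, -1.0]]
ft_force: [-1.2, 0.1, 4.1]
gripper_width: 0.009
finger_force: 60.0
time_s: 24.3
tcp_pos: [0.5821, -0.3387, 0.061]
tcp_rot: [[-1.0, -0.029, 0.001], [-0.029, 1.0, -0.001], [-0.001, -0.001, -1.0]]
ft_force: [-3.6, 1.1, 8.6]
gripper_width: 0.0089
finger_force: 60.7
```

Seated. Release and fetch the third card.

```bash
python3 -m pendant '[0.8,0,0,-0.004,0,0,0,0.66,0,0,-0.004,0,0,0,0.66,0,0,-0.004,0,0,0,0.66,0,0,-0.2,0,0,0,0.66,0,0,-0.4,0,0,0,0.66,0,0.1,-0.46,0,0,0,0.66,0.05,0.3,-0.46,0,0,0,0.66,0.05,0.5,-0.46,0,0,0,0.66,0.1,0.7,-0.46,0,0,0,0.66,0.12,0.95,-0.46,0,0,0,0.66,0.12,0.95,-0.46,0,0,0]'; python3 go.py 0.535,0.08,0.17,173.7
```

```text
time_s: 25.4
tcp_pos: [0.543, -0.0974, 0.1731]
tcp_rot: [[-0.999, -0.033, -0.002], [-0.033, 0.999, 0.002], [0.002, 0.002, -1.0]]
ft_force: [-0.2, -1.2, -0.6]
gripper_width: 0.0292
finger_force: 0.0
25.4 [ 0.543  -0.0974  0.1731] yaw -178.11 [-0.2 -1.2 -0.6] 0.029204635094608158
0.535,0.08,0.17,173.7 [0.009 0.71  0.014] [ 0.001 -0.001  0.071]
```

```bash
python3 -m pendant '[0.68,0,0.9,0,0,0,0.07,0.68,0,0.9,0,0,0,0.07,0.68,0,0.9,0,0,0,0.07,0.68,0,0.9,0,0,0,0.07,0.68,0,0.9,0,0,0,0.07,0.68,0,0.9,0,0,0,0.07,0.68,0,0.9,0,0,0,0.07]'; python3 go.py 0.5103,0.2935,0.17,173.7
```

```text
time_s: 26.1
tcp_pos: [0.5386, 0.1234, 0.1733]
tcp_rot: [[-0.994, 0.109, -0.0], [0.109, 0.994, -0.001], [-0.0, -0.001, -1.0]]
ft_force: [-0.2, -0.4, 0.5]
gripper_width: 0.0269
finger_force: 0.0
26.1 [0.5386 0.1234 0.1733] yaw 173.72 [-0.2 -0.4  0.5] 0.02691486190652811
0.5103,0.2935,0.17,173.7 [0.187 0.664 0.013] [-0.  0.  0.]
```

```bash
python3 -m pendant '[0.68,0.187,0.66,0,0,0,0,0.68,0.187,0.66,0,0,0,0,0.68,0.187,0.66,0,0,0,0,0.68,0.187,0.66,0,0,0,0,0.68,0.187,0.66,0.1,0,0,0,0.68,0.187,0.66,0.2,0,0,0,0.68,0.187,0.66,0.25,0,0,0,0.68,0.187,0.66,0.25,0,0,0,0.68,0.187,0.66,0.25,0,0,0,0.68,0.187,0.66,0.25,0,0,0]'; python3 go.py 0.5103,0.2935,0.061,173.7; python3 - <<'E'
from h import *
g=r.snapshot("wrist")["image"].astype(int)
for row in(225,235,245):
    m=np.where(g[row].min(1)>125)[0]; m=m[(m>150)&(m<420)]
    if len(m):
        for q in np.split(m,np.where(np.diff(m)>2)[0]+1):
            if len(q)>5: print(row,q[0],q[-1],np.round(atz("wrist",(q[0]+q[-1])/2,row,.083)[:2],4))
E
```

```text
time_s: 27.1
tcp_pos: [0.5115, 0.2924, 0.1125]
tcp_rot: [[-0.994, 0.112, 0.002], [0.112, 0.994, 0.001], [-0.002, 0.001, -1.0]]
ft_force: [0.8, 0.0, 0.3]
gripper_width: 0.027
finger_force: 0.0
27.1 [0.5115 0.2924 0.1125] yaw 173.59 [0.8 0.  0.3] 0.026968532315033465
0.5103,0.2935,0.061,173.7 [0.006 0.004 0.206] [ 0.001  0.001 -0.001]
225 275 291 [0.4973 0.2949]
235 275 291 [0.5035 0.2942]
245 275 291 [0.5098 0.2935]
```

```bash
python3 -m pendant '[0.68,0.005,0.004,0.05,0,0,0,0.68,0.005,0.004,0.1,0,0,0,0.68,0.005,0.004,0.16,0,0,0,0.68,0.005,0.004,0.205,0,0,0,0.68,0.005,0.004,0.205,0,0,0,0.68,0.005,0.004,0.205,0,0,0]'; python3 -m pendant '[0.8,0,0,0,0,0,0,0.9,0,0,0,0,0,0,1,0,0,0,0,0,0,1,0,0,0,0,0,0,1,0,0,0,0,0,0]'; python3 -m pendant '[1,0,0,-0.04,0,0,0,1,0,0,-0.08,0,0,0,1,0,0,-0.16,0,0,0,1,0,0,-0.26,0,0,0,1,0,0,-0.36,0,0,0,1,0,0,-0.48,0,0,0,1,0,0,-0.48,0,0,0,1,0,0,-0.48,0,0,0]'; python3 go.py 0.55,0.05,0.18,181.7
```

```text
time_s: 27.8
tcp_pos: [0.5085, 0.2934, 0.059]
tcp_rot: [[-0.994, 0.111, -0.001], [0.111, 0.994, -0.001], [0.001, -0.001, -1.0]]
ft_force: [0.4, 0.2, 1.0]
gripper_width: 0.0274
finger_force: 0.0
time_s: 28.3
tcp_pos: [0.5098, 0.294, 0.0606]
tcp_rot: [[-0.994, 0.111, 0.002], [0.111, 0.994, 0.001], [-0.002, 0.001, -1.0]]
ft_force: [0.4, -0.3, 3.3]
gripper_width: 0.0086
finger_force: 59.5
time_s: 29.1
tcp_pos: [0.5095, 0.2937, 0.181]
tcp_rot: [[-0.994, 0.111, 0.002], [0.111, 0.994, 0.001], [-0.002, 0.001, -1.0]]
ft_force: [-0.6, 0.2, -1.3]
gripper_width: 0.0092
finger_force: 59.0
29.1 [0.5095 0.2937 0.181 ] yaw 173.65 [-0.6  0.2 -1.3] 0.009158094816178512
0.55,0.05,0.18,181.7 [-0.269 -0.951  0.004] [ 0.     0.001 -0.07 ]
```

```bash
python3 -m pendant '[1,-0.27,-0.99,0,0,0,-0.07,1,-0.27,-0.99,0,0,0,-0.07,1,-0.27,-0.99,0,0,0,-0.07,1,-0.27,-0.99,0,0,0,-0.07,1,-0.27,-0.99,0,0,0,-0.07,1,-0.27,-0.99,0,0,0,-0.07,1,-0.27,-0.99,0,0,0,-0.07,1,-0.27,-0.99,0,0,0,-0.07]'; python3 go.py 0.5795,-0.18,0.18,181.7
```

```text
time_s: 29.9
tcp_pos: [0.5476, 0.0409, 0.1786]
tcp_rot: [[-1.0, -0.029, -0.003], [-0.029, 1.0, 0.001], [0.003, 0.001, -1.0]]
ft_force: [0.4, 0.2, -0.1]
gripper_width: 0.009
finger_force: 59.1
29.9 [0.5476 0.0409 0.1786] yaw -178.32 [ 0.4  0.2 -0.1] 0.009029455867838154
0.5795,-0.18,0.18,181.7 [-0.102 -0.887 -0.006] [ 0.    -0.001 -0.   ]
```

```bash
python3 -m pendant '[1,-0.11,-0.98,0,0,0,0,1,-0.11,-0.98,0,0,0,0,1,-0.11,-0.98,0,0,0,0,1,-0.11,-0.98,0,0,0,0,1,-0.11,-0.98,0,0,0,0,1,-0.11,-0.98,0,0,0,0,1,-0.11,-0.98,0,0,0,0]'; python3 go.py 0.580,-0.2575,0.135,181.7
```

```text
time_s: 30.6
tcp_pos: [0.5834, -0.2029, 0.1791]
tcp_rot: [[-1.0, -0.03, -0.001], [-0.03, 1.0, 0.001], [0.001, 0.001, -1.0]]
ft_force: [-0.1, 0.6, -0.4]
gripper_width: 0.0089
finger_force: 59.2
30.6 [ 0.5834 -0.2029  0.1791] yaw -178.31 [-0.1  0.6 -0.4] 0.008894088775057058
0.580,-0.2575,0.135,181.7 [ 0.02  -0.218  0.176] [ 0.001 -0.001 -0.   ]
```

```bash
python3 -m pendant '[1,0.012,-0.22,0,0,0,0,1,0.012,-0.22,0,0,0,0,1,0.012,-0.22,0.08,0,0,0,1,0.012,-0.22,0.16,0,0,0,1,0.012,-0.22,0.16,0,0,0,1,0.012,-0.22,0.16,0,0,0,1,0.012,-0.22,0.16,0,0,0]'; python3 go.py 0.581,-0.258,0.085,181.7;  python3 -c "
from h import *
s=r.snapshot('wrist');im=s['image'][90:420,130:430];a=cv2.resize(im,None,fx=1.8,fy=1.8,interpolation=cv2.INTER_CUBIC)
b=cv2.resize(r.snapshot('side')['image'][100:232,240:360],None,fx=2,fy=4.5,interpolation=cv2.INTER_CUBIC)
cv2.imwrite('pics/w7.png',np.hstack([a,b]))"
```

```text
time_s: 31.3
tcp_pos: [0.5829, -0.2581, 0.141]
tcp_rot: [[-1.0, -0.031, 0.001], [-0.031, 1.0, -0.001], [-0.001, -0.001, -1.0]]
ft_force: [1.1, -0.4, -0.7]
gripper_width: 0.0092
finger_force: 59.3
31.3 [ 0.5829 -0.2581  0.141 ] yaw -178.23 [ 1.1 -0.4 -0.7] 0.009181166330410334
0.581,-0.258,0.085,181.7 [0.008 0.001 0.224] [-0.     0.001  0.001]
```

View pics/w7.png

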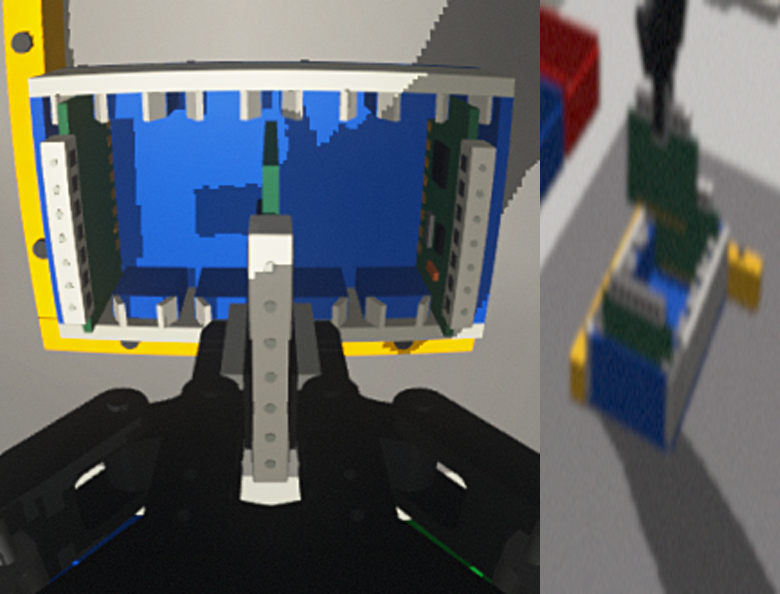

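Both placed cards stand in their end slots, the carrier is flush on both bars, and the card (270,130) is centred on the middle slot (270,100).

```bash
python3 -m pendant '[1,0.006,0,0.04,0,0,0,1,0.006,0,0.08,0,0,0,1,0.006,0,0.12,0,0,0,1,0.006,0,0.16,0,0,0,1,0.006,0,0.2,0,0,0,1,0.006,0,0.22,0,0,0,1,0.006,0,0.22,0,0,0]'; python3 -m pendant '[1,0,0,0.03,0,0,0,1,0,0,0.06,0,0,0,1,0,0,0.08,0,0,0,1,0,0,0.08,0,0,0,1,0,0,0.08,0,0,0]'
```

```text
time_s: 32.1
tcp_pos: [0.5796, -0.2586, 0.0833]
tcp_rot: [[-1.0, -0.029, -0.002], [-0.029, 1.0, 0.001], [0.002, 0.001, -1.0]]
ft_force: [0.3, -0.1, -0.1]
gripper_width: 0.0083
finger_force: 59.3
time_s: 32.6
tcp_pos: [0.5804, -0.2589, 0.0646]
tcp_rot: [[-1.0, -0.029, -0.0], [-0.029, 1.0, 0.0], [0.0, 0.0, -1.0]]
ft_force: [0.7, 0.2, -0.2]
gripper_width: 0.0086
finger_force: 59.3
```

```bash
python3 -m pendant '[1,0,0,0.008,0,0,0,1,0,0,0.014,0,0,0,1,0,0,0.014,0,0,0]'; python3 -m pendant '[1,0,0,0.008,0,0,0,1,0,0,0.008,0,0,0]'
```

```text
time_s: 32.9
tcp_pos: [0.5804, -0.259, 0.0612]
tcp_rot: [[-1.0, -0.029, -0.0], [-0.029, 1.0, 0.0], [0.0, 0.0, -1.0]]
ft_force: [0.2, 0.1, -0.8]
gripper_width: 0.0089
finger_force: 59.3
time_s: 33.1
tcp_pos: [0.5807, -0.2593, 0.0606]
tcp_rot: [[-1.0, -0.029, 0.0], [-0.029, 1.0, -0.001], [-0.0, -0.001, -1.0]]
ft_force: [-2.6, 0.8, 5.7]
gripper_width: 0.0087
finger_force: 60.1
```

Seated (5.7 N on the floor at the expected height). Release, rise and check.

```bash
python3 -m pendant '[1,0,0,0.003,0,0,0,0.8,0,0,0,0,0,0,0.66,0,0,0,0,0,0,0.66,0,0,0,0,0,0,0.66,0,0,-0.2,0,0,0,0.66,0,0,-0.4,0,0,0,0.66,0,0,-0.6,0,0,0,0.66,0,0.4,-0.6,0,0,0,0.66,0,0.8,-0.6,0,0,0,0.66,0,0.8,-0.6,0,0,0,0.66,0,0.8,-0.6,0,0,0,0.66,0,0.8,-0.6,0,0,0]'; python3 - <<'E'
from h import *
np.set_printoptions(precision=4,suppress=True)
s=r.snapshot("side")["image"];crop("side",245,133,119,91,6,"pics/c4.png")
a=cv2.imread("pics/c3.png");b=cv2.imread("pics/c4.png")
# carrier shift since flush picture: compare the near end-wall / corner region
A=a[280:420,110:420].astype(np.float32).mean(2);B=b[280:420,110:420].astype(np.float32).mean(2)
print(cv2.phaseCorrelate(A,B),np.abs(A-B).mean())
# strip tops in the scene view: bright blobs over the carrier
g=r.snapshot("scene")["image"].astype(int);m=(g.min(2)>165).astype(np.uint8);m[:,:100]=0;m[:,260:]=0;m[:140]=0;m[260:]=0
n,l,st,c=cv2.connectedComponentsWithStats(m)
for i in range(1,n):
    if st[i,4]>25:print(st[i],c[i],atz("scene",*c[i],.083)[:2])
E
```

```text
time_s: 34.3
tcp_pos: [0.5735, -0.0537, 0.2091]
tcp_rot: [[-0.999, -0.036, -0.001], [-0.036, 0.999, 0.002], [0.001, 0.002, -1.0]]
ft_force: [0.5, -0.4, 0.2]
gripper_width: 0.029
finger_force: 0.0
((-0.0022234127326044018, -0.023687107456481726), 0.7284892976284028) 2.1116054
```

```bash
python3 -c "
from bench import r
print(r.close_job())"
```

```text
the job is handed in; nothing more can be done
None
```

The job is handed in: the carrier sits flush in the fence corner, the three good cards stand in its slots, and the failed card stays in the rack; the interface returned no verdict.

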